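Dress the brass engraver's display

TASK

Dress the stall's display: lay the small brass dish in the middle of the dark wooden block and stand the copper cup upright inside the dish. On the blue three-square tile stand the steel candlestick on the end square nearest the wooden block, the white lidded jar on the end square farthest from it, and the brass bell on the middle square between them, each upright and centred on its square. Leave the green tape roll, the pincers and the stack of large plates where they are.

Things in the scene. Friction and masses are not known exactly. Their poses are not given: they have to be found in the camera images.
- dish: small round open dish of polished brass, loose, 64 mm across the rim, 14 mm high, wall 3 mm, flat floor 5 mm thick and about 52 mm across inside; about 90 g; origin at the centre of its underside, z up
- cup: open round copper cup, loose, standing upright, 34 mm across the foot, widening evenly to 42 mm at the rim, 50 mm high, wall 3 mm; about 80 g; origin at the centre of its underside, z up
- candlestick: grey steel candlestick, loose, standing upright, 100 mm high: round foot 56 mm across rising to 14 mm high, thin stem 14 mm thick with a ball on it, and a plain cylindrical candle socket 28 mm across from 70 to 100 mm height (a good place to grip); about 200 g; origin at the centre of its underside, z up
- bell: brass hand bell, loose, standing mouth down, 92 mm high: flared brass body 56 mm across at the mouth, up to 42 mm height, then a straight dark wooden handle 16 mm thick from 42 to 92 mm height; about 180 g; origin at the centre of its underside, z up
- jar: round white ceramic jar with a red band and a red lid fixed to it, loose, standing upright, foot 40 mm across, belly 50 mm across between 12 and 42 mm height, 66 mm high over the lid's knob; about 150 g; origin at the centre of its underside, z up
- block: fixed dark wooden display block, 110 x 110 mm, 30 mm high, top flat; origin at the centre of its underside, z up, x and y along its sides
- tile: fixed blue glazed tile strip, 80 mm (x) by 240 mm (y), 10 mm high, top flat, divided by white lines into three 80 x 80 mm squares with a small white ring at the centre of each; origin at the centre of its underside, z up, y along its length: the squares' centres lie at y = -80, 0 and +80 mm
- tape: roll of green tape lying flat, loose, a ring 80 mm across, hole 60 mm, 24 mm high, to be left alone; origin at the centre of its underside
- pincers: pincers with two red handles and a dark steel head, loose, lying flat, about 190 mm long, 75 mm wide, 16 mm high, to be left alone; origin between the handles on the table, x towards the head (head 74 mm ahead of it, handle ends 117 mm behind)
- plates: stack of three large engraved brass plates, loose, 124 mm across, 24 mm high, near the robot, to be left alone; origin at the centre of its underside

How it is judged:
By the outcome, as a careful person would: the job done as asked, in the order asked, and still so for the second after the job is handed in, with the robot touching nothing.
It also fails if it takes over 125 s, if anything falls off the work surface, if the arm or the gripper's body presses on something with over 40 N, if the wrist force passes 120 N, or if a joint passes its speed limit or range.

ROBOT

A 6-joint arm with a two-finger parallel gripper is mounted at the origin on the work surface. World frame = base frame: x ahead of the robot, y to its left, z up, the work surface at z = 0. Lengths are in mm, angles in rad, forces in N, time in s.
With the tool pointing down it reaches from about 350 to 875 mm from the base axis. Payload 4.2 kg.
Tool frame: the origin (TCP) lies midway between the tips of the shut fingers; the grasp point (between the pads) lies 19 mm behind it (arm.grasp_offset is the distance from the TCP to the grasp point, in mm); z points along the fingers, y is the line along which they close (so a half turn about z gives the same grasp; the last joint's range is limited). The gripper opens to 85 mm and grips with 20 to 120 N. Pads are 22 mm wide; open, the fingers measure 114 mm over their backs; the gripper's body (76 mm by 85 mm) begins 54 mm behind the grasp point. The pads swing forward as they close: fully open they stand 13 mm farther back than shut.
Start: joints at [1.435, 0.385, 0.008, 0, -1.194, -0.259], TCP at [240.356, 576.912, 231.312] pointing down, gripper open.
Joint ranges: [-3.14, 3.14], [-1.21, 2.06], [-1.07, 1.41], [-3.16, 2.05], [-2.99, -0.16], [-3.1, 3.1]. Speed limits (rad/s): [2.79, 2.79, 3.14, 3.14, 3.14, 3.14].

INTERFACE

Orientations are given as a unit quaternion [x, y, z, w].
In Python, from bench import arm gives the robot as it stands. The module is installed in compiled form; this text tells all that it offers.
- The arm moves only by the tool servo_tool, never from a script. Its argument "increments" is a list of rows, each a list of 7 numbers: the opening, from 0 (shut) to 1 (fully open), then the shift along the tool's x, y, z in m, then the turn, a rotation vector about the tool's x, y, z in degrees. In form: [[grip, x, y, z, ax, ay, az], ...]. A call has 1 to 12 rows; each row is the pose to reach, as a shift and turn from the pose commanded when the call began, along the tool's axes at that moment; what a row does not reach only later rows make up. A row lasts 1/8 s, in which the tool goes at most 62.5 mm and 10.7 degrees, less where a joint would pass 70% of its speed; a pose out of reach is approached as far as the arm can. A call with a gripper value outside its range is refused whole. The fingers move at their own pace and stop on an object; the grip force is fixed at half the most. Time passes only in rows, so rows that repeat a pose let the fingers close. It gives the time, the measured TCP pose, the force, the opening and the grip force at its end, in the units of the state.
- arm.read_state(): the state, without advancing time (a new reading comes with each control period).
- arm.get_image(name): name is "side" or "top"; returns a dict with "color" (480x640x3 uint8, red, green, blue), "fx", "fy", "cx", "cy" (pixels), "k1" (the pictures are not rectified: a ray, as slopes to the right and down, at radius r is drawn at 1 + k1 r^2 times it, then the intrinsics apply), "rvec" (rotation vector, rad) and "tvec" (3), from world to camera coordinates, as OpenCV has them. Camera axes: x right, y down, z forward; pixel columns grow to the right and rows downward; lengths in mm; the calibration is good to about 2 mm. A picture is of the moment at which its call begins. There is no depth.
- arm.job_done(): hands the job in; it is judged then, once.
Trained networks look in the newest picture that a camera, given by its name, has taken for a name from the list of things; names that differ only in an ending like _2 or _b are one class to them, and where a whole thing is asked for, a point or a joint stands for the part that bears it (a point fixed in the world has none). Each returns a list of dicts, best first, with "p" (0 to 1); they miss things now and then, are a little off and sometimes report something else, mostly with a low value. They report only what shows in the picture. A call takes as long as a camera call.
- arm.look_for(camera, thing): "box" ([centre column, centre row, width, height] in pixels, round what is visible of it).
- arm.spot_point(camera, thing): "centre" ([column, row] in pixels: a listed point, or the origin of a listed thing).
The state is a dict: "clock": time; "joints": joint angles; "joint_vel": joint speeds; "joint_efforts": joint torques, N m; "position": TCP position; "ee_rot": TCP orientation; "contact_force": force on the tool from outside, world axes, zero at the start; "wrist_torque": the same for the moment, N m; "gripper_width": finger opening in mm; "grasp_force": force on a finger pad.
Only numpy, scipy, OpenCV 4.12 (cv2) and the standard library are available. Lean on these libraries where they do the work, as an engineer would, in place of code of your own. Each camera call takes 0.05 s, during which the arm holds its last target. There are 200 camera calls.

## Working session

There is one attempt and no reset: what is moved stays moved. The work goes in short steps, Python scripts to look and compute and a tool call to move; the robot and the scene stay as the last step left them, time stands still between calls to the robot, and variables do not carry over. Pictures are saved under pics/ and viewed, at most 14 in all, crops included, and the job is handed in when it is done.

Besides the shell and the picture viewer there is one more tool, called as name(argument=value, ...) on one line, values as JSON. servo_tool: Moves the arm, as the interface text tells. Its arguments: {"type":"object","properties":{"increments":{"type":"array","items":{"type":"array","items":{"type":"number"}}}},"required":["increments"]}

```bash
mkdir -p pics
cat > h.py <<'E'
import numpy as np, cv2
from bench import arm
def cam(n):
    return arm.get_image(n)
def ray(im,px):
    K=np.array([[im['fx'],0,im['cx']],[0,im['fy'],im['cy']],[0,0,1.]])
    d=np.array([(px[0]-im['cx'])/im['fx'],(px[1]-im['cy'])/im['fy']])
    u=d.copy()
    for _ in range(30): u=d/(1+im['k1']*(u@u))
    R=cv2.Rodrigues(np.array(im['rvec'],float))[0]; t=np.array(im['tvec'],float).ravel()
    return -R.T@t, (v:=R.T@np.array([u[0],u[1],1]))/np.linalg.norm(v)
def onz(im,px,z):
    c,v=ray(im,px); return c+v*(z-c[2])/v[2]
def tri(a,pa,b,pb):
    c1,v1=ray(a,pa);c2,v2=ray(b,pb)
    s=np.linalg.lstsq(np.c_[v1,-v2],c2-c1,rcond=None)[0]
    p,q=c1+s[0]*v1,c2+s[1]*v2
    return (p+q)/2,np.linalg.norm(p-q)
def proj(im,P):
    R=cv2.Rodrigues(np.array(im['rvec'],float))[0]
    q=R@np.array(P,float)+np.array(im['tvec'],float).ravel(); u=q[:2]/q[2]; u=u*(1+im['k1']*(u@u))
    return np.array([u[0]*im['fx']+im['cx'],u[1]*im['fy']+im['cy']])
E
python3 - <<'E'
from h import *
np.set_printoptions(precision=1,suppress=True)
S,T=cam('side'),cam('top')
for n,i in(('side',S),('top',T)):
    cv2.imwrite(f'pics/{n}0.png',i['color'][:,:,::-1]); c,_=ray(i,(320,240)); print(n,c,i['fx'],i['k1'])
for t in 'dish cup candlestick bell jar block tile tape pincers plates'.split():
    a=arm.spot_point('side',t);b=arm.spot_point('top',t);l=arm.look_for('top',t)
    print(t,[(np.round(x['centre']),round(x['p'],2)) for x in a[:2]],[(np.round(x['centre']),round(x['p'],2)) for x in b[:2]],[np.round(x['box']) for x in l[:1]])
    if a and b: print('   ',*tri(S,a[0]['centre'],T,b[0]['centre']), onz(T,b[0]['centre'],0))
s=arm.read_state();print(s['clock'],s['position'],s['ee_rot'],s['gripper_width'])
E
```

```text
side [ 169.4 -767.2  530.1] 466.5003256848371 -0.035555588221976596
top [ 317.3  -15.7 1044.9] 444.5030177761418 -0.09753980120279458
dish [(array([301., 275.]), 0.82)] [(array([339., 287.]), 0.95)] [array([339., 290.,  26.,  27.])]
    [437.1 -60.1  -6. ] 0.7934761172228701 [436.8 -60.    0. ]
cup [(array([332., 317.]), 0.56)] [(array([400., 289.]), 0.55)] [array([406., 290.,  21.,  17.])]
    [ 437.2 -204.2   -4. ] 4.262091657355784 [ 438.8 -204.2    0. ]
candlestick [(array([251., 216.]), 0.92), (array([240., 190.]), 0.42)] [(array([223., 282.]), 0.85)] [array([219., 281.,  25.,  18.])]
    [427.6 218.1  -4.8] 13.408466675785109 [433.7 215.7   0. ]
bell [(array([238., 190.]), 0.68)] [(array([162., 276.]), 0.97), (array([259., 224.]), 0.2)] [array([157., 278.,  23.,  24.])]
    [435.5 364.    1.8] 7.061385637028059 [439.2 363.9   0. ]
jar [(array([377., 378.]), 0.58), (array([240., 191.]), 0.44)] [(array([465., 294.]), 0.94)] [array([467., 294.,  23.,  22.])]
    [ 433.2 -359.9   -0.3] 0.5583197548483415 [ 433.4 -359.9    0. ]
block [(array([398., 280.]), 0.94)] [(array([381., 222.]), 0.78)] [array([383., 224.,  49.,  54.])]
    [ 602.1 -156.   -10.5] 1.111672085454777 [ 599.8 -154.8    0. ]
tile [(array([323., 214.]), 0.93)] [(array([256., 225.]), 0.71)] [array([258., 223., 103.,  54.])]
    [579.1 147.2  -2.1] 2.5614300899322098 [577.3 147.2   0. ]
tape [(array([273., 240.]), 0.97)] [(array([279., 284.]), 0.84)] [array([280., 285.,  32.,  33.])]
    [434.   82.5  -2.2] 7.182691947722712 [437.2  81.5   0. ]
pincers [(array([422., 226.]), 0.98)] [(array([462., 296.]), 0.53)] [array([332., 148.,  34.,  70.])]
    [ 455.5 -313.5  215.7] 113.1951172446478 [ 429.7 -350.9    0. ]
plates [(array([314., 424.]), 0.65)] [(array([480., 345.]), 0.83)] [array([482., 346.,  53.,  52.])]
    [ 315.8 -393.     1.8] 0.40332970127400325 [ 315.6 -393.6    0. ]
1.6 [240.3 576.9 231.3] [ 1.  -0.2  0.   0. ] 85.52794713625087
```

View pics/top0.png

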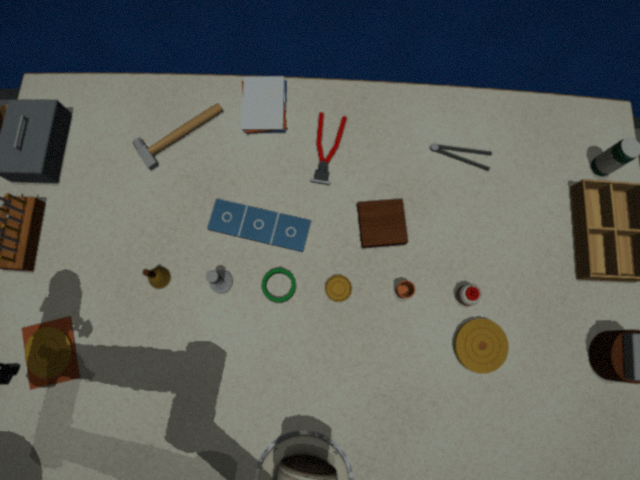

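View pics/side0.png

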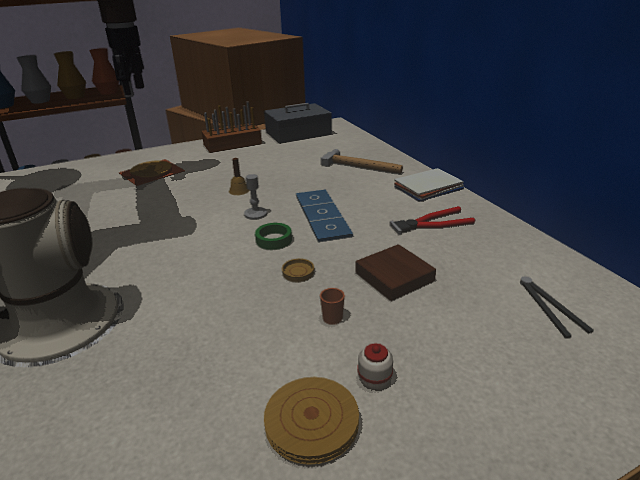

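```bash
cat > ov.py <<'E'
from h import *
M=dict(dish=[(0,58/2),(14,32)],cup=[(0,17),(50,21)],candlestick=[(0,28),(70,14),(100,14)],bell=[(0,28),(42,8),(92,8)],jar=[(0,20),(12,25),(42,25),(66,5)],tape=[(0,40),(24,40)],plates=[(0,62),(24,62)])
def draw(im,poses,rect,k,fn):
    x0,y0,x1,y1=rect
    o=cv2.resize(im['color'][y0:y1,x0:x1,::-1],None,fx=k,fy=k,interpolation=cv2.INTER_CUBIC)
    def pl(P,c):
        q=np.array([(proj(im,p)-[x0,y0]+.5)*k for p in P]); cv2.polylines(o,[np.int32(q*8)],True,c,1,cv2.LINE_AA,3)
    for n,p in poses.items():
        if n in M:
            for h,r in M[n]:
                a=np.linspace(0,2*np.pi,30); pl(np.c_[p[0]+r*np.cos(a),p[1]+r*np.sin(a),p[2]+h+0*a],(255,255,0) if h==0 else (255,0,255))
        else:
            x,y,yaw=p; hx,hy,h=(55,55,30) if n=='block' else (40,120,10)
            c,s=np.cos(yaw),np.sin(yaw)
            for z in (0,h): pl([(x+c*a-s*b,y+s*a+c*b,z) for a,b in((-hx,-hy),(hx,-hy),(hx,hy),(-hx,hy))],(0,255,0))
    cv2.imwrite(fn,o)
E
python3 - <<'E'
from ov import *
np.set_printoptions(precision=1,suppress=True)
S,T=cam('side'),cam('top')
hsv=cv2.cvtColor(T['color'],cv2.COLOR_RGB2HSV); hs=cv2.cvtColor(S['color'],cv2.COLOR_RGB2HSV)
def blob(H,lo,hi,r):
    m=cv2.inRange(H,lo,hi); k=np.zeros_like(m); k[r[1]:r[3],r[0]:r[2]]=1; m*=k
    m=cv2.morphologyEx(m,cv2.MORPH_CLOSE,np.ones((9,9)))
    c=max(cv2.findContours(m,0,1)[0],key=cv2.contourArea); return c
def rect(im,H,lo,hi,r,z):
    c=blob(H,lo,hi,r)[:,0]; w=np.array([onz(im,p,z)[:2] for p in c.astype(float)],np.float32)
    q=cv2.minAreaRect(w); print(q); return q
print('tile'); q=rect(T,hsv,(95,80,50),(115,255,255),(195,185,325,265),10)
rect(S,hs,(95,80,40),(115,255,255),(285,180,365,245),10)
print('block'); b=rect(T,hsv,(0,80,20),(15,255,130),(345,190,420,255),30)
# white ring centres on tile, from the tops
for im,H,r in((T,hsv,(205,195,312,252)),(S,hs,(295,188,352,241))):
    m=cv2.inRange(H,(0,0,110),(180,90,255));k=np.zeros_like(m);cv2.fillPoly(k,[cv2.convexHull(blob(H,(95,80,40),(115,255,255),(r[0]-8,r[1]-8,r[2]+8,r[3]+8)))],1)
    m*=cv2.erode(k,np.ones((5,5)))
    n,l,s,ce=cv2.connectedComponentsWithStats(m); print([(s[i][4],ce[i],onz(im,ce[i],10)) for i in range(1,n) if s[i][4]>5])
P=dict(dish=(437,-60,0),cup=(438,-204,0),candlestick=(431,217,0),bell=(438,364,0),jar=(433,-360,0),tape=(436,82,0),plates=(316,-393,0),block=(600,-155,np.deg2rad(3)),tile=(578,147,np.deg2rad(-10)))
draw(T,P,(135,190,495,320),2.2,'pics/t1.png'); draw(S,P,(215,140,455,410),2.2,'pics/s1.png')
E
```

```text
tile
((576.5476684570312, 140.74481201171875), (236.42027282714844, 78.0526123046875), 79.46490478515625)
((572.3948974609375, 137.4500274658203), (237.4208221435547, 79.00848388671875), 79.58097076416016)
block
((590.7510375976562, -153.54644775390625), (110.25032806396484, 108.63246154785156), 7.612697124481201)
[(np.int32(46), array([242. , 221.4]), array([581.7, 181.3,  10. ])), (np.int32(35), array([225.9, 215.7]), array([594.3, 221.8,  10. ])), (np.int32(54), array([274. , 228.3]), array([568.5, 102.6,  10. ])), (np.int32(46), array([258.5, 223.7]), array([578. , 140.8,  10. ])), (np.int32(52), array([290.3, 231.2]), array([563.2,  63. ,  10. ]))]
[]
```

View pics/t1.png

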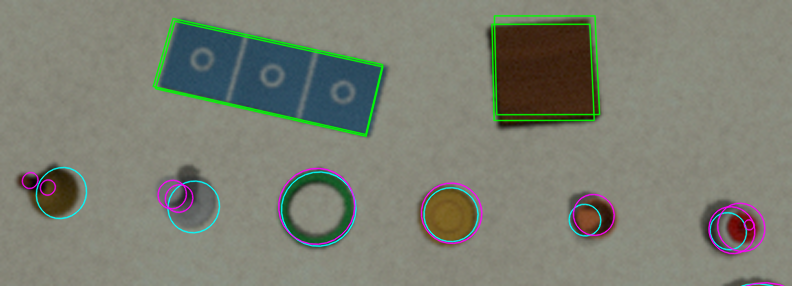

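View pics/s1.png

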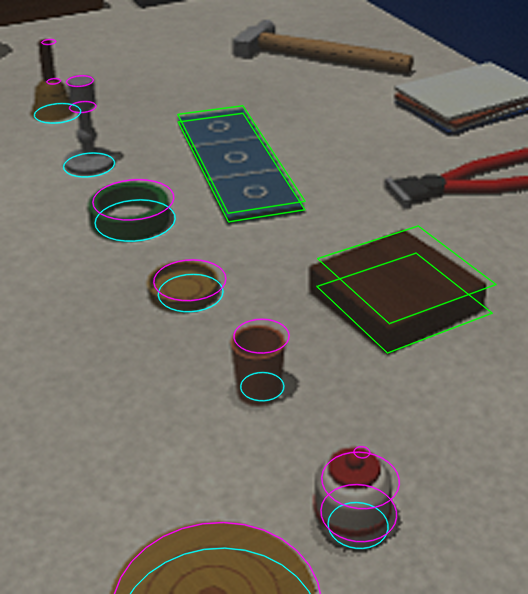

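```bash
cat > fit.py <<'E'
from ov import *
from scipy.optimize import minimize
PR=dict(M,bell=[(0,28),(14,25),(42,10),(42,8),(92,8)])
def hull(im,n,p,k=4):
    P=[proj(im,(p[0]+r*np.cos(a),p[1]+r*np.sin(a),h+(p[2] if len(p)>2 else 0))) for h,r in PR[n] for a in np.linspace(0,6.28,24)]
    return np.float32(P)
def sil(im,n,p,rc,k=4):
    o=np.zeros(((rc[3]-rc[1])*k,(rc[2]-rc[0])*k),np.uint8); r=PR[n]
    for i in range(len(r)-1):
        a=np.linspace(0,6.28,24)
        q=np.float32([proj(im,(p[0]+R*np.cos(t),p[1]+R*np.sin(t),h+p[2])) for h,R in r[i:i+2] for t in a])
        cv2.fillPoly(o,[np.int32(cv2.convexHull((q-[rc[0],rc[1]]+.5)*k))],255)
    return o
def mask(im,rc,lo,hi,k=4):
    c=cv2.resize(im['color'][rc[1]:rc[3],rc[0]:rc[2]],None,fx=k,fy=k,interpolation=cv2.INTER_CUBIC)
    m=cv2.inRange(cv2.cvtColor(c,cv2.COLOR_RGB2HSV),lo,hi)
    m=cv2.morphologyEx(m,cv2.MORPH_CLOSE,np.ones((13,13)));m=cv2.morphologyEx(m,cv2.MORPH_OPEN,np.ones((5,5)))
    n,l,s,_=cv2.connectedComponentsWithStats(m); return np.uint8(255*(l==1+np.argmax(s[1:,4])))
E
python3 - <<'E'
from fit import *
np.set_printoptions(precision=1,suppress=True)
S,T=cam('side'),cam('top')
print('rt',proj(T,onz(T,(256,225),10)))
G=dict(dish=(437,-60,0),cup=(438,-204,0),candlestick=(431,217,0),bell=(438,364,0),jar=(433,-360,0),tape=(436,82,0))
R=dict(dish=((12,70,30),(35,255,255)),cup=((0,70,20),(18,255,255)),bell=((5,70,10),(35,255,255)),tape=((50,60,10),(90,255,255)))
rows=[]
for n,g in G.items():
    ims=[]
    for nm,im in(('T',T),('S',S)):
        c=proj(im,(g[0],g[1],35)); rc=np.int32([c[0]-27,c[1]-32,c[0]+27,c[1]+32])
        if n in R:
            m=mask(im,rc,*R[n])
            def cost(v,m=m,im=im,rc=rc): a=sil(im,n,(v[0],v[1],0),rc); return 1-np.sum(a&m>0)/np.sum((a|m)>0)
            r=minimize(cost,g[:2],method='Nelder-Mead',options=dict(initial_simplex=[(g[0]-6,g[1]-6),(g[0]+9,g[1]),(g[0],g[1]+9)],xatol=.2,fatol=1e-4)); print(n,nm,r.x,round(r.fun,3))
            mm=cv2.findContours(m,0,1)[0]
        else: mm=[]
        k=4;o=cv2.resize(im['color'][rc[1]:rc[3],rc[0]:rc[2],::-1],None,fx=k,fy=k,interpolation=cv2.INTER_CUBIC)
        o=cv2.convertScaleAbs(o,alpha=1.4)
        cv2.drawContours(o,mm,-1,(0,255,0),1)
        o=cv2.resize(o,(216*133//216,256*133//216)) if 0 else o
        print(n,nm,'crop',rc[:2])
        ims.append(o)
    rows.append(np.vstack(ims))
for j in (0,1):
    o=np.hstack(rows[3*j:3*j+3]); cv2.imwrite(f'pics/m{j}.png',o)
s=arm.read_state(); print(s['ee_rot'],s['clock'])
E
```

```text
rt [256. 225.]Traceback (most recent call last):
  File "<stdin>", line 15, in <module>
    res = _minimize_neldermead(fun, x0, args, callback, bounds=bounds,
                               **options)
    fsim[k] = func(sim[k])
              ~~~~^^^^^^^^
    fx = function(np.copy(x), *(wrapper_args + args))
  File "<stdin>", line 14, in cost
  File "fit.py", line 12, in sil
    cv2.fillPoly(o,[np.int32(cv2.convexHull((q-[rc[0],rc[1]]+.5)*k))],255)
                             ~~~~~~~~~~~~~~^^^^^^^^^^^^^^^^^^^^^^^^
cv2.error: OpenCV(4.12.0) /io/opencv/modules/imgproc/src/convhull.cpp:143: error: (-215:Assertion failed) total >= 0 && (depth == CV_32F || depth == CV_32S) in function 'convexHull'
```

```bash
sed -i 's/cv2.convexHull((q-\[rc\[0\],rc\[1\]\]+.5)\*k)/cv2.convexHull(np.float32((q-[rc[0],rc[1]]+.5)*k))/' fit.py
cat > run.py <<'E'
from fit import *
np.set_printoptions(precision=1,suppress=True)
S,T=cam('side'),cam('top')
G=dict(dish=(437,-60,0),cup=(438,-204,0),bell=(438,364,0),candlestick=(431,217,0),jar=(433,-360,0),tape=(436,82,0))
R=dict(dish=((12,70,30),(35,255,255)),cup=((0,70,20),(18,255,255)),bell=((5,70,10),(35,255,255)),tape=((50,60,10),(90,255,255)))
rows=[]
for n,g in G.items():
    ims=[]
    for nm,im in(('T',T),('S',S)):
        c=proj(im,(g[0],g[1],35)); rc=np.int32([c[0]-27,c[1]-32,c[0]+27,c[1]+32]); mm=[]
        if n in R:
            m=mask(im,rc,*R[n])
            def cost(v): a=sil(im,n,(v[0],v[1],0),rc); return 1-np.sum((a&m)>0)/np.sum((a|m)>0)
            r=minimize(cost,g[:2],method='Nelder-Mead',options=dict(initial_simplex=[(g[0]-6,g[1]-6),(g[0]+9,g[1]),(g[0],g[1]+9)],xatol=.2,fatol=1e-4)); print(n,nm,r.x,round(r.fun,3))
            mm=cv2.findContours(m,0,1)[0]
        k=4;o=cv2.resize(im['color'][rc[1]:rc[3],rc[0]:rc[2],::-1],None,fx=k,fy=k,interpolation=cv2.INTER_CUBIC)
        o=cv2.convertScaleAbs(o,alpha=1.5); cv2.drawContours(o,mm,-1,(0,255,0),1)
        print(n,nm,'crop',rc[:2]); ims.append(o)
    rows.append(np.vstack(ims))
for j in (0,1): cv2.imwrite(f'pics/m{j}.png',np.hstack(rows[3*j:3*j+3]))
s=arm.read_state(); print(np.array(s['ee_rot']).round(4).tolist(),s['clock'])
E
python3 run.py
```

```text
dish T [433.  -56.4] 0.017
dish T crop [313 253]
dish S [431.1 -59.1] 0.021
dish S crop [273 225]
cup T [ 434.7 -207.6] 0.059
cup T crop [375 255]
cup S [ 433.3 -208.8] 0.053
cup S crop [306 266]
bell T [436.8 372.1] 0.124
bell T crop [130 242]
bell S [434.6 369.8] 0.155
bell S crop [212 146]
candlestick T crop [192 249]
candlestick S crop [226 169]
jar T crop [443 260]
jar S crop [350 328]
tape T [433.5  82.4] 0.536
tape T crop [250 250]
tape S [431.5  83.7] 0.164
tape S crop [247 193]
[0.9806, -0.1961, 0.0, 0.0] 1.9
```

View pics/m0.png

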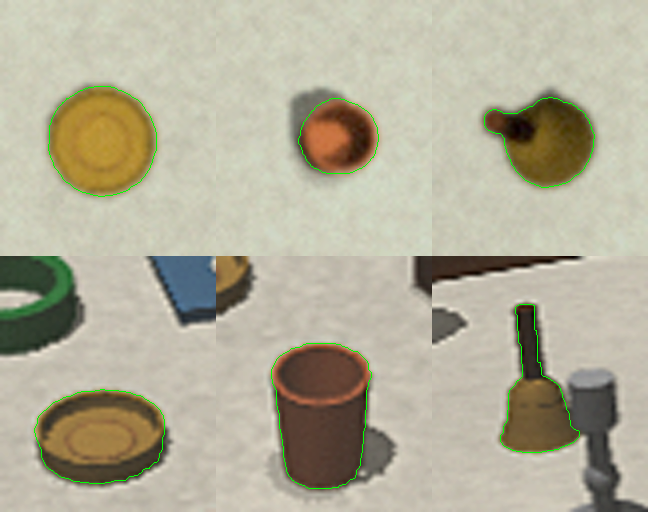

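View pics/m1.png

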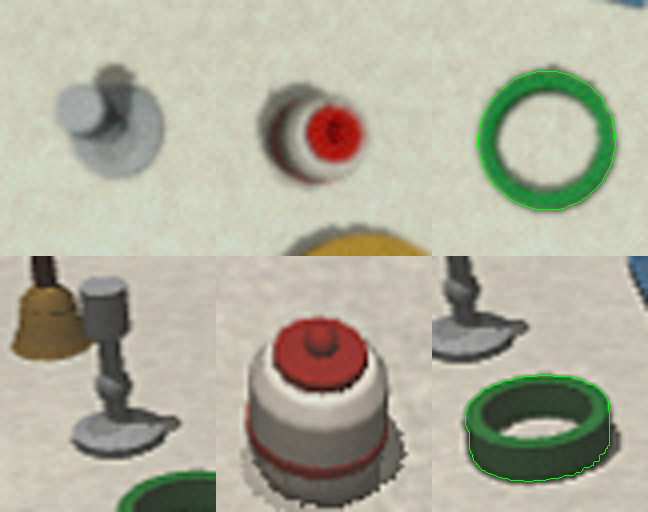

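Run:
```python
from fit import *
np.set_printoptions(precision=1,suppress=True)
S,T=cam('side'),cam('top')
f=lambda o,x,y:(o[0]+x/4-.5,o[1]+y/4-.5)
for n,t,s,z in(('bellmouth',f((130,242),116,142),f((212,146),540-432,436-256),2),('belltop',f((130,242),494-432,121),f((212,146),525-432,307-256),92),('cs top',f((192,249),82,109),f((226,169),104,29),100),('cs foot',f((192,249),119,135),f((226,169),119,433-256),4),('jar knob',f((443,260),118,130),f((350,328),104,69),66),
 ('dish floor',f((313,253),102,140),f((273,225),101,183),5),('cup rim',f((375,255),123,136),f((306,266),105,118),50)):
    p,e=tri(T,t,S,s); print(n,p,round(e,1),'T',onz(T,t,z)[:2],'S',onz(S,s,z)[:2])
# ring centres/tile: search by template fit of blue silhouette
for nm,im,g in(('T',T,0),('S',S,0)):
    for what,lo,hi,hx,hy,h,c0 in(('tile',(95,80,30),(115,255,255),40,120,10,(577,142,-.18)),('block',(0,90,5),(14,255,130),55,55,30,(590,-154,.1))):
        c=proj(im,(c0[0],c0[1],h)); rc=np.int32([c[0]-62,c[1]-48,c[0]+62,c[1]+48]); k=4
        m=mask(im,rc,lo,hi)
        def cost(v):
            C,s_=np.cos(v[2]/100),np.sin(v[2]/100)
            q=np.float32([(proj(im,(v[0]+C*a-s_*b,v[1]+s_*a+C*b,z))-rc[:2]+.5)*k for z in(0,h) for a,b in((-hx,-hy),(hx,-hy),(hx,hy),(-hx,hy))])
            a=np.zeros_like(m); cv2.fillPoly(a,[np.int32(cv2.convexHull(q))],255); return 1-np.sum((a&m)>0)/np.sum((a|m)>0)
        g=np.array([c0[0],c0[1],c0[2]*100]); r=minimize(cost,g,method='Nelder-Mead',options=dict(initial_simplex=g+np.array([(-6,-6,-4),(9,0,4),(0,9,0),(3,3,6)]),xatol=.1,fatol=1e-4))
        print(what,nm,r.x,r.fun)
        cv2.imwrite(f'pics/k_{what}{nm}.png',m)
```

```text
bellmouth [436.5 374.6  -3.3] 2.7 T [437.2 372.4] S [432.6 363.5]
belltop [436.1 371.6  90.2] 1.7 T [436.7 370.7] S [434.2 367.1]
cs top [434.5 218.9  99.7] 1.5 T [435.1 218.7] S [433.5 218.3]
cs foot [433.1 219.3   2.3] 0.0 T [432.9 218.9] S [432.2 216.2]
jar knob [ 431.6 -354.5   62.3] 1.0 T [ 431.6 -353.4] S [ 429.  -357.7]
dish floor [433.4 -56.4   4.1] 2.9 T [434.7 -56.8] S [431.5 -57.4]
cup rim [ 434.5 -206.8   46.8] 1.0 T [ 434.6 -206.3] S [ 432.2 -210.4]
tile T [577.7 142.4 -17.9] 0.07322723992555735
block T [ 596.  -154.4   14. ] 0.10495538778311597
tile S [579.1 152.3 -18.9] 0.1106503163991277
block S [ 610.  -129.9   22.5] 0.32640173214849566
```

Run:
```python
from fit import *
S,T=cam('side'),cam('top')
o=[]
for im,(x,y) in((T,(347,188)),(S,(345,237))):
    c=cv2.convertScaleAbs(cv2.resize(im['color'][y:y+75,x:x+100,::-1],None,fx=4,fy=4,interpolation=cv2.INTER_CUBIC),alpha=2.2); o.append(c)
cv2.imwrite('pics/blk.png',np.hstack(o))
```

```text
(no output)
```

View pics/blk.png

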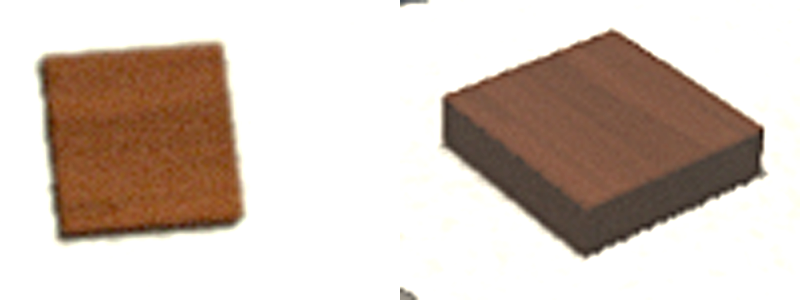

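Run:
```python
from fit import *
np.set_printoptions(precision=1,suppress=True)
S,T=cam('side'),cam('top')
f=lambda o,x,y:(o[0]+x/4-.5,o[1]+y/4-.5)
t=[(47,57),(220,43),(241,219),(63,232)];s=[(212,30),(362,128),(185,209),(44,97)]
P=[]
for a,b in zip(t,s):
    A,B=f((347,188),*a),f((345,237),*b); p,e=tri(T,A,S,B); P.append(np.r_[p,onz(T,A,30)[:2],onz(S,B,30)[:2]]); print(P[-1],e)
print(np.mean(P,0))
d=P[0]-P[3]; print(np.degrees(np.arctan2(d[1],d[0])),np.linalg.norm(d[:3]))
for y in (-10.5,):pass
```

```text
[638.1 -95.3  28.7 638.9 -95.7 635.4 -97.1] 2.549603130254378
[ 653.5 -199.5   27.2  653.1 -199.3  650.2 -202.6] 1.069882747470355
[ 546.7 -213.4   25.7  545.8 -212.6  543.5 -218.2] 0.032095625423162744
[ 532.9 -108.4   27.1  532.8 -108.3  530.4 -112.2] 0.9173830924350954
[ 592.8 -154.2   27.2  592.6 -154.   589.9 -157.5]
7.092596311799632 105.93257706438483
```

```bash
cat > plan.py <<'E'
import sys
from h import *
from scipy.spatial.transform import Rotation as Ro
# plan.py x y z phi : shift/turn in the tool frame to reach the world pose (tool down, tool-x yaw phi)
s=arm.read_state(); p=np.array(s['position']); R=Ro.from_quat(s['ee_rot'])
print('t',round(s['clock'],2),'pos',p.round(1),'yaw',np.degrees(np.arctan2(*R.as_matrix()[1::-1,0])).round(1),'w',round(s['gripper_width'],1),'j',np.round(s['joints'],2))
a=list(map(float,sys.argv[1:])); f=np.radians(a[3])
Rt=Ro.from_matrix(np.array([[np.cos(f),np.sin(f),0],[np.sin(f),-np.cos(f),0],[0,0,-1]]))
print('shift m',(R.inv().apply(np.array(a[:3])-p)/1000).round(4),'turn deg',np.degrees((R.inv()*Rt).as_rotvec()).round(1))
E
python3 plan.py 432 -58 150 -100.4
```

```text
t 2.2 pos [240.4 576.9 231.3] yaw -22.6 w 85.3 j [ 1.43  0.38  0.01  0.   -1.19 -0.26]
shift m [0.4211 0.5124 0.0813] turn deg [ 0.  -0.  77.8]
```

servo_tool(increments=[[1,0.421,0.512,0.081,0,0,77.8],[1,0.421,0.512,0.081,0,0,77.8],[1,0.421,0.512,0.081,0,0,77.8],[1,0.421,0.512,0.081,0,0,77.8],[1,0.421,0.512,0.081,0,0,77.8],[1,0.421,0.512,0.081,0,0,77.8],[1,0.421,0.512,0.081,0,0,77.8],[1,0.421,0.512,0.081,0,0,77.8],[1,0.421,0.512,0.081,0,0,77.8],[1,0.421,0.512,0.081,0,0,77.8],[1,0.421,0.512,0.081,0,0,77.8],[1,0.421,0.512,0.081,0,0,77.8]])

```text
clock: 3.7
position: [432.2, -60.0, 149.9]
ee_rot: [-0.638, 0.77, 0.0, -0.0]
contact_force: [0.2, 1.1, -0.1]
gripper_width: 85.5
grasp_force: 0.0
```

```bash
python3 plan.py 432 -58 -3 -100.4
```

```text
t 3.7 pos [432.2 -60.  149.9] yaw -100.7 w 85.5 j [ 0.24  0.15 -0.55  0.   -0.87 -0.42]
shift m [-0.002   0.0005  0.1529] turn deg [ 0.  -0.  -0.3]
```

servo_tool(increments=[[1,0,0,0.05,0,0,0],[1,0,0,0.1,0,0,0],[1,0,0,0.125,0,0,0],[1,0,0,0.14,0,0,0],[1,0,0,0.147,0,0,0],[1,0,0,0.153,0,0,0],[1,0,0,0.153,0,0,0]])

```text
clock: 4.58
position: [432.2, -57.4, -2.5]
ee_rot: [-0.64, 0.768, -0.0, 0.0]
contact_force: [1.0, -0.2, 0.1]
gripper_width: 85.7
grasp_force: 0.0
```

```bash
python3 plan.py 432 -58 -3 -100.4
python3 - <<'E'
from h import *
S=cam('side');T=cam('top')
a=cv2.resize(S['color'][190:310,230:380,::-1],None,fx=2.66,fy=2.66);b=cv2.resize(T['color'][230:350,265:415,::-1],None,fx=2.66,fy=2.66)
cv2.imwrite('pics/g1.png',np.hstack([a,b]))
E
```

```text
t 4.58 pos [432.2 -57.4  -2.5] yaw -100.4 w 85.7 j [ 0.24  0.41 -0.72  0.   -0.44 -0.42]
shift m [0.0006 0.0001 0.0005] turn deg [-0.  0.  0.]
```

View pics/g1.png

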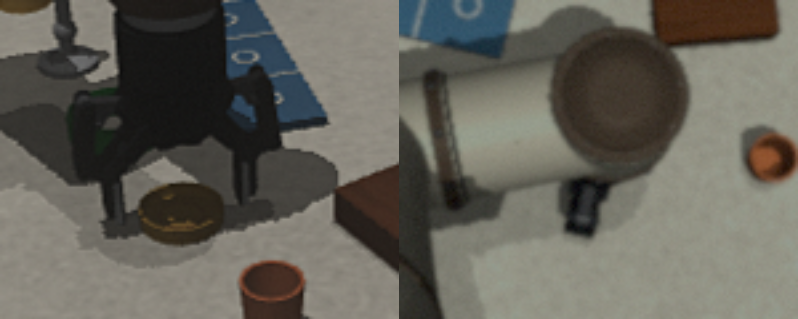

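The fingers straddle the dish (dish at about (180,213) in the left crop, fingers at (115,200) and (245,190)). I'll close and lift.

servo_tool(increments=[[0.6,0,0,0,0,0,0],[0.5,0,0,0,0,0,0],[0.5,0,0,0,0,0,0],[0.5,0,0,0,0,0,0],[0.5,0,0,0,0,0,0]])

```text
clock: 5.3
position: [432.3, -57.6, -1.5]
ee_rot: [-0.64, 0.768, -0.0, 0.0]
contact_force: [-2.0, 0.8, 11.4]
gripper_width: 60.0
grasp_force: 62.9
```

servo_tool(increments=[[0.5,0,0,-0.03,0,0,0],[0.5,0,0,-0.08,0,0,0],[0.5,0,0,-0.12,0,0,0],[0.5,0,0,-0.12,0,0,0]])

```text
clock: 5.8
position: [434.1, -57.3, 120.5]
ee_rot: [-0.64, 0.768, -0.002, 0.004]
contact_force: [-0.1, 0.6, -2.2]
gripper_width: 60.3
grasp_force: 66.1
```

```bash
python3 plan.py 591 -156 75 -100.4
```

```text
t 5.8 pos [434.1 -57.3 120.5] yaw -100.4 w 60.3 j [ 0.24  0.19 -0.59  0.   -0.78 -0.42]
shift m [ 0.0689 -0.1718  0.0466] turn deg [-0.4  0.2 -0. ]
```

servo_tool(increments=[[0.5,0.02,-0.05,0.01,0,0,0],[0.5,0.04,-0.1,0.02,0,0,0],[0.5,0.06,-0.15,0.03,0,0,0],[0.5,0.068,-0.174,0.042,0,0,0],[0.5,0.068,-0.174,0.042,0,0,0],[0.5,0.068,-0.174,0.042,0,0,0],[0.5,0.068,-0.174,0.042,0,0,0]])

```text
clock: 6.68
position: [590.1, -155.4, 75.7]
ee_rot: [-0.64, 0.768, 0.0, -0.0]
contact_force: [0.3, -1.0, -0.7]
gripper_width: 60.3
grasp_force: 66.1
```

```bash
python3 plan.py 591 -156 28 -100.4
python3 - <<'E'
from h import *
np.set_printoptions(precision=1,suppress=True)
S=cam('side');T=cam('top')
a=cv2.resize(S['color'][190:320,300:450,::-1],None,fx=2.66,fy=2.66);b=cv2.resize(T['color'][165:295,320:470,::-1],None,fx=2.66,fy=2.66)
cv2.imwrite('pics/g2.png',np.hstack([a,b]))
E
```

```text
t 6.67 pos [ 590.1 -155.4   75.7] yaw -100.4 w 60.3 j [ 0.01  0.51 -0.22 -0.   -0.84 -0.19]
shift m [ 0.0004 -0.001   0.0477] turn deg [0. 0. 0.]
```

View pics/g2.png

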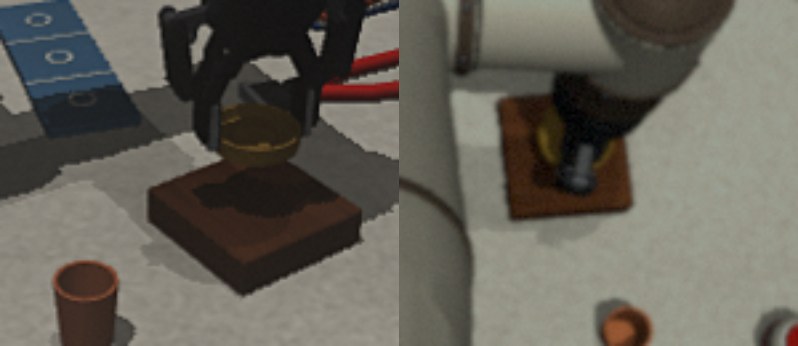

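servo_tool(increments=[[0.5,0,-0.001,0.03,0,0,0],[0.5,0,-0.001,0.04,0,0,0],[0.5,0,-0.001,0.044,0,0,0],[0.5,0,-0.001,0.046,0,0,0],[0.5,0,-0.001,0.046,0,0,0]])

```text
clock: 7.4
position: [592.2, -156.2, 29.9]
ee_rot: [-0.64, 0.768, -0.0, 0.0]
contact_force: [-0.0, -0.6, -1.0]
gripper_width: 60.4
grasp_force: 66.1
```

servo_tool(increments=[[0.5,0,0,0.001,0,0,0],[0.5,0,0,0.002,0,0,0],[0.5,0,0,0.002,0,0,0]])

```text
clock: 7.78
position: [592.2, -156.2, 28.6]
ee_rot: [-0.64, 0.768, -0.0, 0.0]
contact_force: [-1.5, 0.3, 4.6]
gripper_width: 60.2
grasp_force: 66.6
```

servo_tool(increments=[[0.8,0,0,0,0,0,0],[1,0,0,0,0,0,0],[1,0,0,0,0,0,0],[1,0,0,-0.02,0,0,0],[1,0,0,-0.06,0,0,0],[1,0,0,-0.1,0,0,0],[1,0,0,-0.1,0,0,0],[1,0,0,-0.1,0,0,0]])

```text
clock: 8.78
position: [591.3, -156.0, 126.8]
ee_rot: [-0.64, 0.769, 0.0, -0.0]
contact_force: [0.3, 0.1, -0.6]
gripper_width: 85.1
grasp_force: 0.0
```

```bash
python3 plan.py 434 -208 120 -100.4
```

```text
t 8.78 pos [ 591.3 -156.   126.8] yaw -100.4 w 85.1 j [ 0.01  0.45 -0.17 -0.   -0.95 -0.19]
shift m [0.0796 0.1453 0.0069] turn deg [ 0.  0. -0.]
```

servo_tool(increments=[[1,0.03,0.055,0,0,0,0],[1,0.06,0.11,0,0,0,0],[1,0.08,0.145,0.007,0,0,0],[1,0.08,0.145,0.02,0,0,0],[1,0.08,0.145,0.06,0,0,0],[1,0.08,0.145,0.095,0,0,0],[1,0.08,0.145,0.11,0,0,0],[1,0.08,0.145,0.113,0,0,0],[1,0.08,0.145,0.113,0,0,0]])

```text
clock: 9.9
position: [435.3, -208.5, 13.9]
ee_rot: [-0.64, 0.768, 0.0, -0.0]
contact_force: [-0.2, 0.1, -0.1]
gripper_width: 85.5
grasp_force: 0.0
```

```bash
python3 plan.py 434 -208 14 -100.4
python3 - <<'E'
from fit import *
np.set_printoptions(precision=1,suppress=True)
S,T=cam('side'),cam('top')
n='dish'
for nm,im in(('T',T),('S',S)):
    g=(592,-156,30)
    c=proj(im,(g[0],g[1],40)); rc=np.int32([c[0]-27,c[1]-27,c[0]+27,c[1]+27])
    m=mask(im,rc,(17,70,30),(35,255,255))
    def cost(v): a=sil(im,n,(v[0],v[1],30),rc); return 1-np.sum((a&m)>0)/np.sum((a|m)>0)
    r=minimize(cost,g[:2],method='Nelder-Mead',options=dict(initial_simplex=[(g[0]-6,g[1]-6),(g[0]+9,g[1]),(g[0],g[1]+9)],xatol=.2,fatol=1e-4)); print(n,nm,r.x,round(r.fun,3))
a=cv2.resize(S['color'][220:340,290:440,::-1],None,fx=2.66,fy=2.66);b=cv2.resize(T['color'][190:310,330:480,::-1],None,fx=2.66,fy=2.66)
cv2.imwrite('pics/g3.png',np.hstack([a,b]))
E
```

```text
t 9.9 pos [ 435.3 -208.5   13.9] yaw -100.4 w 85.5 j [-0.11  0.43 -0.59  0.   -0.54 -0.07]
shift m [-0.0003  0.0013 -0.0001] turn deg [ 0. -0.  0.]
dish T [ 592.8 -154.7] 0.121
dish S [ 590.8 -157.6] 0.03
```

View pics/g3.png

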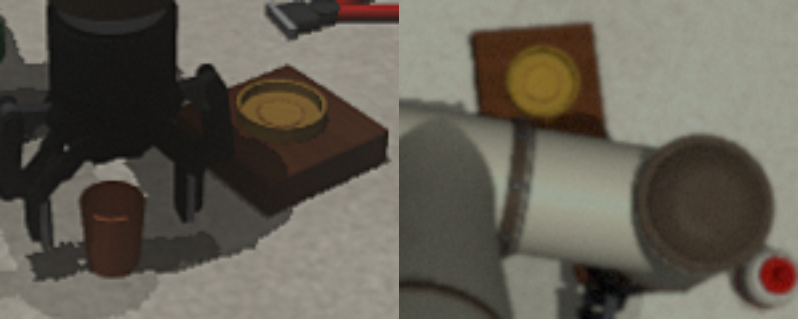

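servo_tool(increments=[[0.3,0,0,0,0,0,0],[0.3,0,0,0,0,0,0],[0.3,0,0,0,0,0,0],[0.3,0,0,0,0,0,0],[0.3,0,0,0,0,0,0],[0.3,0,0,-0.03,0,0,0],[0.3,0,0,-0.08,0,0,0],[0.3,0,0,-0.1,0,0,0],[0.3,0,0,-0.1,0,0,0],[0.3,0,0,-0.1,0,0,0]])

```text
clock: 11.25
position: [433.8, -208.4, 113.2]
ee_rot: [-0.64, 0.769, 0.001, -0.001]
contact_force: [-0.0, 0.4, -1.1]
gripper_width: 39.2
grasp_force: 60.4
```

```bash
python3 plan.py 591.8 -156.2 90 -100.4
```

```text
t 11.25 pos [ 433.8 -208.4  113.2] yaw -100.4 w 39.2 j [-0.11  0.27 -0.5  -0.   -0.8  -0.07]
shift m [-0.08   -0.146   0.0229] turn deg [ 0.1  0.  -0. ]
```

servo_tool(increments=[[0.3,-0.03,-0.055,0,0,0,0],[0.3,-0.06,-0.11,0.01,0,0,0],[0.3,-0.08,-0.146,0.023,0,0,0],[0.3,-0.08,-0.146,0.023,0,0,0],[0.3,-0.08,-0.146,0.023,0,0,0],[0.3,-0.08,-0.146,0.023,0,0,0],[0.3,-0.08,-0.146,0.023,0,0,0]])

```text
clock: 12.12
position: [592.2, -156.8, 91.8]
ee_rot: [-0.64, 0.769, -0.0, 0.0]
contact_force: [0.1, 0.0, -0.8]
gripper_width: 39.1
grasp_force: 60.6
```

```bash
python3 plan.py 591.8 -156.2 51 -100.4
```

```text
t 12.12 pos [ 592.2 -156.8   91.8] yaw -100.5 w 39.1 j [ 0.01  0.49 -0.2  -0.   -0.88 -0.19]
shift m [-0.0005  0.0005  0.0408] turn deg [-0.   0.  -0.1]
```

servo_tool(increments=[[0.3,0,0,0.025,0,0,0],[0.3,0,0,0.036,0,0,0],[0.3,0,0,0.04,0,0,0],[0.3,0,0,0.041,0,0,0],[0.3,0,0,0.042,0,0,0],[0.3,0,0,0.042,0,0,0]])

```text
clock: 12.88
position: [593.3, -156.4, 50.1]
ee_rot: [-0.64, 0.768, -0.001, 0.0]
contact_force: [0.3, -0.3, 1.3]
gripper_width: 39.5
grasp_force: 60.7
```

servo_tool(increments=[[0.3,0,0.001,0.001,0,0,0],[0.3,0,0.001,0.001,0,0,0]])

```text
clock: 13.12
position: [593.3, -156.4, 50.0]
ee_rot: [-0.64, 0.768, -0.001, 0.001]
contact_force: [-0.9, 0.6, 4.5]
gripper_width: 39.4
grasp_force: 60.9
```

servo_tool(increments=[[0.55,0,0,0,0,0,0],[0.7,0,0,0,0,0,0],[0.8,0,0,0,0,0,0],[0.8,0,0,-0.03,0,0,0],[0.8,0,0,-0.08,0,0,0],[0.8,0,0,-0.11,0,0,0],[0.8,0,0,-0.11,0,0,0],[0.8,0,0,-0.11,0,0,0]])

```text
clock: 14.12
position: [591.1, -156.0, 157.4]
ee_rot: [-0.64, 0.769, 0.001, -0.0]
contact_force: [-0.6, 0.4, -0.2]
gripper_width: 68.3
grasp_force: 0.0
```

```bash
python3 plan.py 433.5 218 150 -100.4
```

```text
t 14.12 pos [ 591.1 -156.   157.4] yaw -100.4 w 68.3 j [ 0.01  0.42 -0.13 -0.   -1.02 -0.19]
shift m [-0.3393  0.2228  0.0079] turn deg [ 0.1  0.  -0. ]
```

servo_tool(increments=[[0.8,-0.05,0.033,0,0,0,0],[0.8,-0.1,0.066,0,0,0,0],[0.8,-0.15,0.099,0,0,0,0],[0.8,-0.2,0.132,0,0,0,0],[0.8,-0.25,0.165,0,0,0,0],[0.8,-0.3,0.198,0,0,0,0],[0.8,-0.339,0.223,0.008,0,0,0],[0.8,-0.339,0.223,0.008,0,0,0],[0.8,-0.339,0.223,0.008,0,0,0],[0.8,-0.339,0.223,0.008,0,0,0]])

```text
clock: 15.38
position: [434.0, 216.5, 149.9]
ee_rot: [-0.639, 0.769, -0.0, -0.001]
contact_force: [0.3, 0.6, -0.4]
gripper_width: 68.5
grasp_force: 0.0
```

```bash
python3 plan.py 433.5 218 66 -100.4;  python3 - <<'E'
from fit import *
np.set_printoptions(precision=1,suppress=True)
S,T=cam('side'),cam('top')
n='cup';w=[]
for nm,im in(('T',T),('S',S)):
    g=(592,-156)
    c=proj(im,(g[0],g[1],55)); rc=np.int32([c[0]-32,c[1]-28,c[0]+32,c[1]+28])
    w.append(cv2.resize(im['color'][rc[1]:rc[3],rc[0]:rc[2],::-1],None,fx=6,fy=6,interpolation=cv2.INTER_CUBIC)); print(rc)
cv2.imwrite('pics/c4.png',np.hstack(w))
E
```

```text
t 15.38 pos [434.  216.5 149.9] yaw -100.5 w 68.5 j [ 0.8   0.23 -0.44  0.   -0.9  -0.98]
shift m [-0.0014  0.0007  0.0839] turn deg [ 0.  -0.1 -0.1]
[352 191 416 247]
[363 224 427 280]
```

View pics/c4.png

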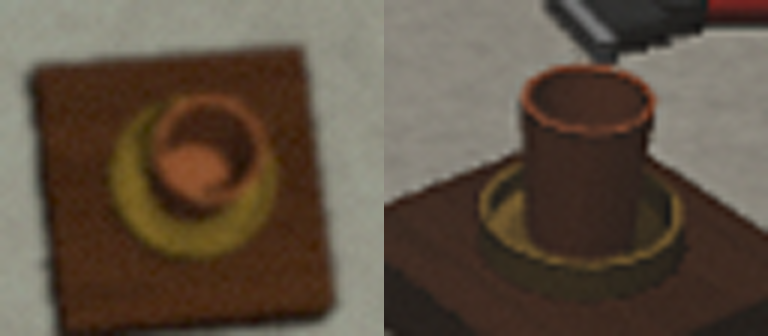

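servo_tool(increments=[[0.8,0,0,0.04,0,0,0],[0.8,0,0,0.07,0,0,0],[0.8,0,0,0.084,0,0,0],[0.8,0,0,0.084,0,0,0],[0.8,0,0,0.084,0,0,0],[0.2,0,0,0.084,0,0,0],[0.2,0,0,0.084,0,0,0],[0.2,0,0,0.084,0,0,0],[0.2,0,0,0.084,0,0,0],[0.2,0,0,0.084,0,0,0],[0.2,0,0,0.084,0,0,0]])

```text
clock: 16.85
position: [434.0, 217.9, 67.1]
ee_rot: [-0.64, 0.768, -0.0, 0.0]
contact_force: [-2.4, -0.8, 6.1]
gripper_width: 26.5
grasp_force: 58.7
```

```bash
python3 plan.py 562.2 61.3 110 -100.4
```

```text
t 16.85 pos [434.  217.9  67.1] yaw -100.4 w 26.5 j [ 0.8   0.35 -0.54  0.   -0.68 -0.98]
shift m [ 0.1309 -0.1543 -0.0429] turn deg [-0.  0.  0.]
```

servo_tool(increments=[[0.2,0,0,-0.03,0,0,0],[0.2,0,0,-0.06,0,0,0],[0.2,0.033,-0.039,-0.06,0,0,0],[0.2,0.066,-0.078,-0.06,0,0,0],[0.2,0.1,-0.118,-0.06,0,0,0],[0.2,0.131,-0.154,-0.043,0,0,0],[0.2,0.131,-0.154,-0.043,0,0,0],[0.2,0.131,-0.154,-0.043,0,0,0],[0.2,0.131,-0.154,-0.043,0,0,0]])

```text
clock: 17.98
position: [561.2, 61.7, 109.6]
ee_rot: [-0.64, 0.768, -0.0, 0.0]
contact_force: [-0.1, 1.4, -2.5]
gripper_width: 26.6
grasp_force: 59.8
```

```bash
python3 plan.py 562.2 61.3 78 -100.4
```

```text
t 17.98 pos [561.2  61.7 109.6] yaw -100.3 w 26.6 j [ 0.4   0.4  -0.3  -0.   -0.87 -0.58]
shift m [ 0.0002 -0.001   0.0316] turn deg [-0.   0.   0.1]
```

servo_tool(increments=[[0.2,0,0,0.02,0,0,0],[0.2,0,0,0.029,0,0,0],[0.2,0,0,0.032,0,0,0],[0.2,0,0,0.033,0,0,0],[0.2,0,0,0.034,0,0,0],[0.2,0,0,0.034,0,0,0]])

```text
clock: 18.73
position: [561.5, 61.2, 77.2]
ee_rot: [-0.64, 0.768, -0.0, 0.0]
contact_force: [-4.0, 0.9, 6.6]
gripper_width: 26.5
grasp_force: 60.9
```

servo_tool(increments=[[0.4,0,0,0,0,0,0],[0.6,0,0,0,0,0,0],[0.8,0,0,0,0,0,0],[0.8,0,0,-0.03,0,0,0],[0.8,0,0,-0.07,0,0,0],[0.8,0,0,-0.09,0,0,0],[0.8,0,0,-0.09,0,0,0],[0.8,0,0,-0.09,0,0,0]])

```text
clock: 19.73
position: [560.8, 60.7, 164.0]
ee_rot: [-0.64, 0.769, 0.001, -0.001]
contact_force: [-0.4, 0.1, 0.3]
gripper_width: 68.1
grasp_force: 0.0
```

```bash
python3 plan.py 430.5 -355.5 120 -130.4
```

```text
t 19.73 pos [560.8  60.7 164. ] yaw -100.4 w 68.1 j [ 0.39  0.34 -0.24 -0.   -0.99 -0.58]
shift m [0.4329 0.0526 0.0445] turn deg [ 0.1 -0.1 30. ]
```

servo_tool(increments=[[0.8,0.06,0.007,0,0,0,0],[0.8,0.12,0.015,0,0,0,5],[0.8,0.18,0.022,0,0,0,10],[0.8,0.24,0.029,0,0,0,15],[0.8,0.3,0.036,0,0,0,20],[0.8,0.36,0.044,0.01,0,0,25],[0.8,0.42,0.051,0.02,0,0,30],[0.8,0.433,0.053,0.044,0,0,30],[0.8,0.433,0.053,0.044,0,0,30],[0.8,0.433,0.053,0.044,0,0,30],[0.8,0.433,0.053,0.044,0,0,30]])

```text
clock: 21.1
position: [432.1, -354.7, 122.1]
ee_rot: [-0.42, 0.907, -0.001, 0.0]
contact_force: [0.3, 0.1, 0.7]
gripper_width: 68.2
grasp_force: 0.0
```

```bash
python3 plan.py 430.5 -355.5 8 -130.4
python3 - <<'E'
from fit import *
np.set_printoptions(precision=1,suppress=True)
S,T=cam('side'),cam('top')
for im,lo in((S,1),):
    c=proj(im,(430,-355,35)); rc=np.int32([c[0]-27,c[1]-32,c[0]+27,c[1]+32])
w=[]
for nm,im in(('T',T),('S',S)):
    c=proj(im,(562,61,50)); rc=np.int32([c[0]-40,c[1]-34,c[0]+24,c[1]+34]); print(rc)
    w.append(cv2.resize(im['color'][rc[1]:rc[3],rc[0]:rc[2],::-1],None,fx=6,fy=6,interpolation=cv2.INTER_CUBIC))
cv2.imwrite('pics/c5.png',cv2.convertScaleAbs(np.hstack(w),alpha=1.4))
E
```

```text
t 21.1 pos [ 432.1 -354.7  122.1] yaw -130.3 w 68.2 j [-0.4   0.38 -0.31  0.   -0.89 -0.31]
shift m [0.0017 0.0009 0.1141] turn deg [-0.1  0.   0.1]
[250 193 314 261]
[290 176 354 244]
```

View pics/c5.png

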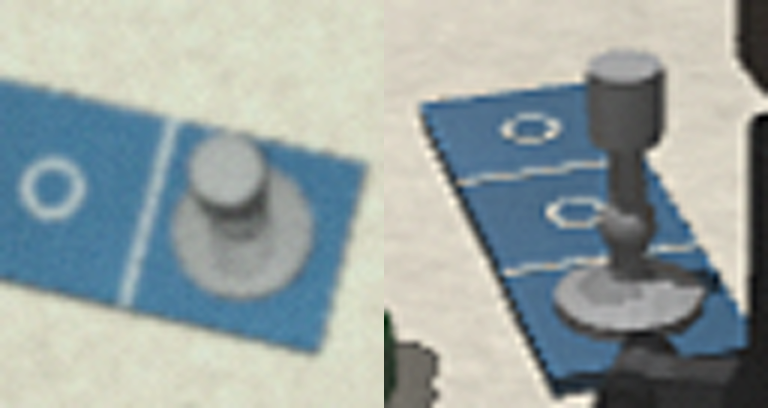

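servo_tool(increments=[[0.8,0.001,0,0.05,0,0,0],[0.8,0.001,0,0.09,0,0,0],[0.8,0.001,0,0.107,0,0,0],[0.8,0.001,0,0.113,0,0,0],[0.8,0.001,0,0.113,0,0,0],[0.4,0.001,0,0.113,0,0,0],[0.4,0.001,0,0.113,0,0,0],[0.4,0.001,0,0.113,0,0,0],[0.4,0.001,0,0.113,0,0,0]])

```text
clock: 22.32
position: [431.6, -356.6, 10.0]
ee_rot: [-0.42, 0.908, -0.001, 0.001]
contact_force: [-0.6, 1.3, 7.0]
gripper_width: 48.4
grasp_force: 62.6
```

```bash
python3 plan.py 430.5 -355.5 128 -130.4
```

```text
t 22.32 pos [ 431.6 -356.6   10. ] yaw -130.4 w 48.4 j [-0.4   0.53 -0.41  0.   -0.63 -0.3 ]
shift m [-0.0002  0.0012 -0.118 ] turn deg [-0.2  0.   0. ]
```

servo_tool(increments=[[0.4,0,0,-0.03,0,0,0],[0.4,0,0,-0.08,0,0,0],[0.4,0,0,-0.13,0,0,0],[0.4,0,0,-0.15,0,0,0],[0.4,0,0,-0.15,0,0,0],[0.4,0,0,-0.15,0,0,0]])

```text
clock: 23.08
position: [429.5, -355.5, 156.8]
ee_rot: [-0.419, 0.908, 0.001, -0.001]
contact_force: [0.1, -0.0, -2.0]
gripper_width: 47.8
grasp_force: 62.7
```

```bash
python3 plan.py 591.3 218.7 159 -100.4
```

```text
t 23.07 pos [ 429.5 -355.5  156.8] yaw -130.5 w 47.8 j [-0.4   0.34 -0.26 -0.   -0.97 -0.3 ]
shift m [-0.5419  0.2494 -0.0015] turn deg [  0.2   0.  -30.1]
```

servo_tool(increments=[[0.4,-0.05,0.023,0,0,0,0],[0.4,-0.1,0.046,0,0,0,-5],[0.4,-0.15,0.069,0,0,0,-10],[0.4,-0.2,0.092,0,0,0,-15],[0.4,-0.25,0.115,0,0,0,-20],[0.4,-0.3,0.138,0,0,0,-25],[0.4,-0.35,0.161,0,0,0,-30],[0.4,-0.4,0.184,0,0,0,-30],[0.4,-0.45,0.207,0,0,0,-30],[0.4,-0.5,0.23,0,0,0,-30],[0.4,-0.541,0.249,0,0,0,-30],[0.4,-0.541,0.249,0,0,0,-30]])

```text
clock: 24.58
position: [591.4, 219.8, 155.2]
ee_rot: [-0.641, 0.767, 0.0, -0.002]
contact_force: [-0.9, -0.7, -3.5]
gripper_width: 47.9
grasp_force: 62.6
```

```bash
python3 plan.py 591.3 218.7 40 -100.4
```

```text
t 24.57 pos [591.4 219.8 155.2] yaw -100.2 w 47.9 j [ 0.61  0.46 -0.08 -0.   -1.04 -0.79]
shift m [ 0.0008 -0.0004  0.1152] turn deg [ 0.2 -0.1  0.2]
```

servo_tool(increments=[[0.4,0,0,0.05,0,0,0],[0.4,0,0,0.1,0,0,0],[0.4,0,0,0.12,0,0,0],[0.4,0,0,0.13,0,0,0],[0.4,0,0,0.132,0,0,0],[0.4,0,0,0.132,0,0,0]])

```text
clock: 25.32
position: [592.3, 217.2, 27.2]
ee_rot: [-0.64, 0.768, -0.0, 0.001]
contact_force: [0.2, -0.5, -2.4]
gripper_width: 48.0
grasp_force: 62.6
```

servo_tool(increments=[[0.4,-0.001,0.001,0.004,0,0,0],[0.4,-0.001,0.001,0.006,0,0,0],[0.4,-0.001,0.001,0.007,0,0,0],[0.4,-0.001,0.001,0.008,0,0,0],[0.4,-0.001,0.001,0.008,0,0,0]])

```text
clock: 25.95
position: [590.9, 218.5, 20.0]
ee_rot: [-0.64, 0.768, -0.0, 0.0]
contact_force: [-4.7, -0.7, 6.9]
gripper_width: 48.1
grasp_force: 63.6
```

Contact; release and rise.

servo_tool(increments=[[0.65,0,0,0,0,0,0],[0.8,0,0,0,0,0,0],[0.8,0,0,0,0,0,0],[0.8,0,0,-0.03,0,0,0],[0.8,0,0,-0.08,0,0,0],[0.8,0,0,-0.12,0,0,0],[0.8,0,0,-0.12,0,0,0],[0.8,0,0,-0.12,0,0,0]])

```text
clock: 26.95
position: [590.4, 218.1, 137.7]
ee_rot: [-0.64, 0.769, 0.0, -0.0]
contact_force: [-0.6, -0.7, -0.4]
gripper_width: 68.4
grasp_force: 0.0
```

```bash
python3 plan.py 435.5 370.5 130 -100.4
```

```text
t 26.95 pos [590.4 218.1 137.7] yaw -100.4 w 68.4 j [ 0.61  0.47 -0.11 -0.   -1.   -0.79]
shift m [-0.1218  0.18    0.0079] turn deg [ 0.1 -0.  -0. ]
```

servo_tool(increments=[[0.8,-0.03,0.045,0,0,0,0],[0.8,-0.06,0.09,0,0,0,0],[0.8,-0.09,0.135,0,0,0,0],[0.8,-0.122,0.18,0,0,0,0],[0.8,-0.122,0.18,0,0,0,0],[0.8,-0.122,0.18,0,0,0,0],[0.8,-0.122,0.18,0.03,0,0,0],[0.8,-0.122,0.18,0.065,0,0,0],[0.8,-0.122,0.18,0.08,0,0,0],[0.8,-0.122,0.18,0.087,0,0,0],[0.8,-0.122,0.18,0.087,0,0,0],[0.8,-0.122,0.18,0.087,0,0,0]])

```text
clock: 28.45
position: [436.6, 371.5, 52.4]
ee_rot: [-0.64, 0.768, 0.0, 0.001]
contact_force: [-0.3, 0.3, -0.4]
gripper_width: 68.3
grasp_force: 0.0
```

servo_tool(increments=[[0.3,0,0,0,0,0,0],[0.1,0,0,0,0,0,0],[0.1,0,0,0,0,0,0],[0.1,0,0,0,0,0,0],[0.1,0,0,0,0,0,0],[0.1,0,0,0,0,0,0]])

```text
clock: 29.2
position: [436.1, 371.2, 51.7]
ee_rot: [-0.64, 0.768, 0.0, 0.0]
contact_force: [-1.1, 0.2, 3.8]
gripper_width: 14.4
grasp_force: 58.4
```

```bash
python3 plan.py 435.5 370.5 190 -100.4
```

```text
t 29.2 pos [436.1 371.2  51.7] yaw -100.4 w 14.4 j [ 0.99  0.49 -0.34  0.   -0.74 -1.17]
shift m [ 0.0007  0.0004 -0.1383] turn deg [-0.  0. -0.]
```

servo_tool(increments=[[0.1,0,0,-0.03,0,0,0],[0.1,0,0,-0.08,0,0,0],[0.1,0,0,-0.12,0,0,0],[0.1,0.034,-0.03,-0.13,0,0,0],[0.1,0.068,-0.06,-0.13,0,0,0],[0.1,0.102,-0.09,-0.13,0,0,0],[0.1,0.136,-0.12,-0.13,0,0,0],[0.1,0.17,-0.15,-0.13,0,0,0],[0.1,0.202,-0.18,-0.13,0,0,0],[0.1,0.202,-0.18,-0.13,0,0,0],[0.1,0.202,-0.18,-0.13,0,0,0],[0.1,0.202,-0.18,-0.13,0,0,0]])

```text
clock: 30.7
position: [575.8, 140.4, 181.0]
ee_rot: [-0.64, 0.768, 0.0, -0.0]
contact_force: [0.1, 0.3, -1.3]
gripper_width: 14.5
grasp_force: 58.7
```

```bash
python3 plan.py 576.7 140 65 -100.4
python3 - <<'E'
from h import *
S=cam('side');T=cam('top')
a=cv2.resize(S['color'][120:255,240:390,::-1],None,fx=2.66,fy=2.66);b=cv2.resize(T['color'][165:300,185:335,::-1],None,fx=2.66,fy=2.66)
cv2.imwrite('pics/g6.png',cv2.convertScaleAbs(np.hstack([a,b]),alpha=1.3))
E
```

```text
t 30.7 pos [575.8 140.4 181. ] yaw -100.4 w 14.5 j [ 0.51  0.37 -0.15 -0.   -1.05 -0.69]
shift m [ 0.0002 -0.001   0.116 ] turn deg [ 0. -0.  0.]
```

View pics/g6.png

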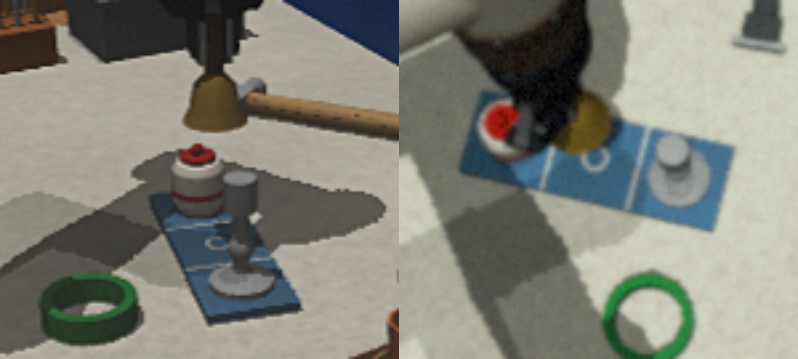

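servo_tool(increments=[[0.1,0,0,0.04,0,0,0],[0.1,0,0,0.08,0,0,0],[0.1,0,0,0.105,0,0,0],[0.1,0,0,0.114,0,0,0],[0.1,0,0,0.117,0,0,0],[0.1,0,0,0.119,0,0,0],[0.1,0,0,0.12,0,0,0],[0.1,0,0,0.12,0,0,0]])

```text
clock: 31.8
position: [576.7, 139.8, 61.9]
ee_rot: [-0.64, 0.768, -0.0, 0.001]
contact_force: [1.1, -0.6, -1.9]
gripper_width: 14.5
grasp_force: 58.8
```

servo_tool(increments=[[0.1,0,0,0.001,0,0,0],[0.1,0,0,0.001,0,0,0],[0.1,0,0,0.001,0,0,0]])

```text
clock: 32.17
position: [576.8, 139.8, 61.7]
ee_rot: [-0.64, 0.768, -0.0, 0.001]
contact_force: [-2.8, -0.4, 6.0]
gripper_width: 14.3
grasp_force: 59.5
```

Contact; release, rise and swing clear.

servo_tool(increments=[[0.3,0,0,0,0,0,0],[0.5,0,0,0,0,0,0],[0.6,0,0,0,0,0,0],[0.6,0,0,-0.03,0,0,0],[0.6,0,0,-0.08,0,0,0],[0.6,0,0,-0.13,0,0,0],[0.6,0,0.05,-0.14,0,0,0],[0.6,-0.05,0.1,-0.14,0,0,0],[0.6,-0.1,0.13,-0.14,0,0,0],[0.6,-0.15,0.15,-0.14,0,0,0],[0.6,-0.2,0.15,-0.14,0,0,0],[0.6,-0.2,0.15,-0.14,0,0,0]])

```text
clock: 33.67
position: [465.0, 366.5, 199.4]
ee_rot: [-0.641, 0.767, -0.0, -0.0]
contact_force: [-0.6, -0.3, 0.6]
gripper_width: 51.4
grasp_force: 0.0
```

Run:
```python
from h import *
S=cam('side');T=cam('top')
a=cv2.resize(S['color'][150:300,240:450,::-1],(560,400));b=cv2.resize(T['color'][180:300,195:425,::-1],None,fx=2.4,fy=2.4)
cv2.imwrite('pics/f.png',cv2.convertScaleAbs(np.vstack([cv2.resize(T['color'][185:260,200:420,::-1],(800,273),interpolation=cv2.INTER_CUBIC),cv2.resize(S['color'][155:300,220:570,::-1],(788,326),interpolation=cv2.INTER_CUBIC)[:, :].copy() if 0 else cv2.resize(S['color'][165:308,230:581,::-1],(800,326),interpolation=cv2.INTER_CUBIC)]),alpha=1.4))
```

```text
(no output)
```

View pics/f.png

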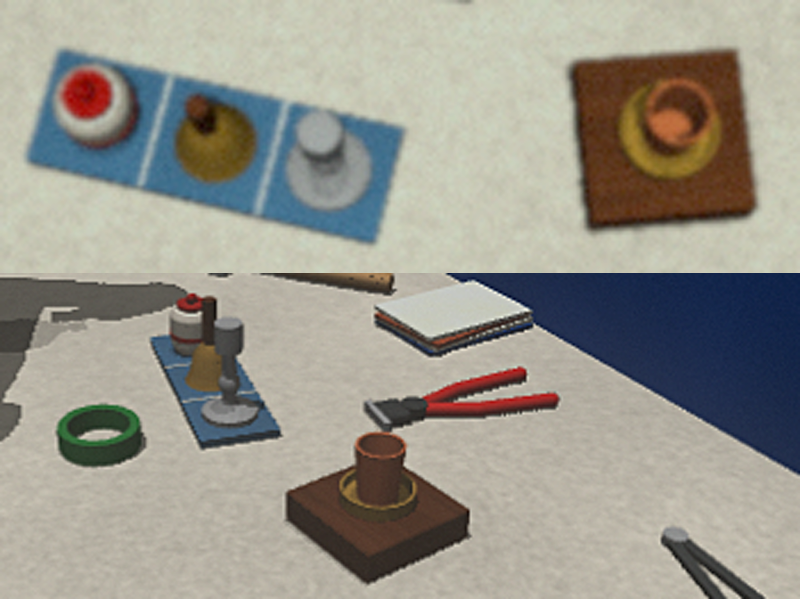

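```bash
python3 -c "from bench import arm; print(arm.job_done())"
```

```text
the job is handed in; nothing more can be done
None
```

The job is handed in at about 34 s: the last pictures show the dish centred on the block with the cup upright in it, and the candlestick, bell and jar upright and centred on their squares. The tape and pincers were not moved; the plates were out of that picture, but the gripper was kept clear of them.

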